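Level the sagging stock stand with a wedge

ROBOT

A 6-joint arm with a two-finger parallel gripper is mounted at the origin on the work surface. World frame = base frame: x ahead of the robot, y to its left, z up, the work surface at z = 0. Lengths are in mm, angles in degrees, forces in N, time in s.
With the tool pointing down it reaches from about 400 to 925 mm from the base axis. Payload 12.5 kg.
Tool frame: the origin (TCP) lies at the very end of the fingers, on their centre line; the grasp point (between the pads) lies 19 mm behind it (ctrl.pinch_z is the distance from the TCP to the grasp point, in mm); z points along the fingers, y is the line along which they close (so a half turn about z gives the same grasp; the last joint's range is limited). The gripper opens to 95 mm and grips with 3 to 60 N. Pads are 20 mm wide; open, the fingers measure 119 mm over their backs; the gripper's body (75 mm by 180 mm) begins 59 mm behind the grasp point.
Start: joints at [-6.05, 28.126, 89.318, -0, 62.55, -6.05], TCP at [625.017, 0.021, 214.661] pointing down, gripper open.
Joint ranges: [-177.58, 177.58], [-47.91, 125.51], [2.72, 160], [-65.01, 245.01], [3.68, 167.84], [-153.87, 153.87]. Speed limits (degrees/s): [127.2, 127.2, 159.86, 180, 180, 180].

INTERFACE

Orientations are given as a 3x3 rotation matrix whose columns are the frame's x, y, z axes.
In Python, from workcell import ctrl gives the robot as it stands.
- The arm moves only by the shell command python3 -m pendant 'ROWS' [OPENING] [FORCE]. ROWS is JSON, a list of rows, each an object of numbers: "tx", "ty", "tz": the shift along the tool's x, y, z in m; "turn": the turn about the tool's z in degrees. A call has 1 to 5 rows; each row shifts and turns the commanded pose from where the row before left it, along the tool's axes as they then stand; what a row does not reach is not made up. A row lasts 1/8 s, in which the tool goes at most 62.5 mm and 10.7 degrees, less where a joint would pass 70% of its speed; a pose out of reach is approached as far as the arm can. A call with a gripper value outside its range is refused whole. OPENING is the gripper command: -1 is fully open, 1 is shut, values between are in proportion, set as the call begins (- or left out, the last holds). The fingers move at their own pace and stop on an object; FORCE is the grip in N (left out, the last holds). Time passes only in rows, so rows that do not move let the fingers close. It gives the time, the measured TCP pose, the force, the opening and the grip force at its end, in the units of the state.
- ctrl.get_state(): the state, without advancing time (a new reading comes with each control period).
- ctrl.capture(name): name is "scene" or "side" or "wrist"; returns a dict with "frame" (384x512x3 uint8, red, green, blue), "camera_matrix" (3x3 intrinsics, pixels), "R" (3x3) and "t" (3): a world point X has camera coordinates R X + t. Camera axes: x right, y down, z forward; pixel columns grow to the right and rows downward; lengths in mm; the calibration is good to about 2 mm. A picture is of the moment at which its call begins. There is no depth.
- ctrl.sign_off(): hands the job in; it is judged then, once.
The state is a dict: "time_s": time; "joints": joint angles; "qd": joint speeds; "joint_torque": joint torques, N m; "position": TCP position; "orientation": TCP orientation; "contact_force": force on the tool from outside, world axes, zero at the start; "moment": the same for the moment, N m; "opening": finger opening in mm; "gripper_force": force on a finger pad.
Only numpy, scipy, OpenCV 4.12 (cv2) and the standard library are available. Lean on these libraries where they do the work, as an engineer would, in place of code of your own. Each camera call takes 0.05 s, during which the arm holds its last target. There are 200 camera calls.

TASK

The wooden stand carrying the grey steel cash box has lost its runner at one end and sags there. Take the wooden wedge that is tall enough and push it, thin end first and square to the edge, under the middle of the sagging edge until the deck sits level, then leave the wedge lying flat there, holding the stand up.

Things in the scene. Friction and masses are not known exactly. Their poses are not given: they have to be found in the camera images.
- tall_wedge (a point): Tall plain pine wedge (loose, 0.13 kg), 190 mm long, 45 mm wide, lying flat, left or right of the slim one; the top slopes straight from 4 mm thick at the thin end to 54 mm at the heel. Point: middle of length and width, 14.5 mm above its flat underside. x along its length to the thin end, y across, z up. Upright side faces: grasp across the width near the heel.
- slim_wedge (a point): Slim plain pine wedge (loose), also 190 mm long and 45 mm wide, but 4 mm thick at the thin end and only 20 mm at the heel: too low to level the stand. Point: middle of length and width, 6 mm above its underside. Axes as for the tall wedge.
- stand: Brown stand, 0.95 kg, deck 260 (x) x 220 (y) x 16 mm, cash box (65 mm tall) fixed on it from 145 mm inside the low edge. Far end (+x): runner 40 mm high, held by a dark cleat on the bench so it cannot slide on. Low end (-x): two 12 mm corner pads, 150 mm clear between; slopes 7 deg. Origin: mid-deck, 40 mm below its underside. x: low edge to far end; z square to the deck, upright when level.
- low_edge (a point): Middle of the deck's bottom edge at the sagging end, 130 mm from the stand's origin along -x, 40 mm up. About 12 mm above the bench at first, 40 mm when level (deck top then 56 mm); the stand tilts about the runner's foot. Axes as for the stand: the wedge goes in along +x. At level 137 mm of the tall wedge are under the deck, 53 mm stick out.
Mind the look-alikes: they are no part of the job. Leave any orange or red look-alike of the part that bears tall_wedge alone.

How it is judged (in metres and radians):
On the way:
1. the thin end of the tall wedge is in under the sagging edge (x of tall_wedge in the frame of stand above -0.215 m and y of tall_wedge in the frame of stand between -0.045 and 0.045 m and height (world z) of tall_wedge below 0.03 m), for 0.1 s.
At the end, for the whole second after the job is handed in: The stand's deck is within 2 degrees of level, borne by the tall wedge, which lies flat under the low edge, within 45 mm of its middle and 15 degrees of square to it, at least about half of its length under the deck; all at rest (angle between stand's own z axis and vertical below 0.035 rad and height (world z) of low_edge above 0.03 m and x of tall_wedge in the frame of stand above -0.135 m and y of tall_wedge in the frame of stand between -0.045 and 0.045 m and angle between the x axis of tall_wedge and the x axis of stand, either way round below 0.26 rad and angle between tall_wedge's own z axis and vertical below 0.1 rad and contact force between wedge_tall and stand above 0.5 N and linear speed of each of stand, wedge_tall below 0.02 m/s); the robot touches nothing.
It fails at once if the stand is tipped by more than 15 degrees (angle between stand's own z axis and vertical above 0.26 rad).
It also fails if it takes over 45 s, if anything falls off the work surface, if the arm or the gripper's body presses on something with over 40 N, if the wrist force passes 120 N, or if a joint passes its speed limit or range.

## Working session

There is one attempt and no reset: what is moved stays moved. The work goes in short steps, Python scripts to look and compute and a shell command to move; the robot and the scene stay as the last step left them, time stands still between calls to the robot, and variables do not carry over. Pictures are saved under pics/ and viewed, at most 10 in all, crops included, and the job is handed in when it is done.

```bash
ls; mkdir -p pics; cat > h.py <<'E'
import numpy as np, cv2
from workcell import ctrl
def cap(n,f=None):
    c=ctrl.capture(n)
    if f: cv2.imwrite('pics/'+f,cv2.cvtColor(c['frame'],cv2.COLOR_RGB2BGR))
    return c
def ray(c,u,v,z):
    K,R,t=[np.array(c[k],float) for k in('camera_matrix','R','t')]
    o=-R.T@t; d=R.T@np.linalg.inv(K)@np.array([u,v,1.])
    return (o+d*(z-o[2])/d[2]).round(1)
E
python3 - <<'E'
from h import *
a=cap('scene','scene.png');b=cap('side','side.png');c=cap('wrist','wrist.png')
im=[cv2.imread('pics/%s.png'%n) for n in('scene','side')]
import pickle;pickle.dump([a,b,c],open('c.pkl','wb'))
s=ctrl.get_state();print(s['orientation'],s['time_s'],s['contact_force'])
E
```

```text
pics
[[-4.84801782e-06  9.99999675e-01 -8.06092423e-04]
 [ 9.99999998e-01  4.90431675e-06  6.98398110e-05]
 [ 6.98437416e-05 -8.06092082e-04 -9.99999673e-01]] 0.15 [0.39098947 0.12490461 0.32727297]
```

View pics/scene.png

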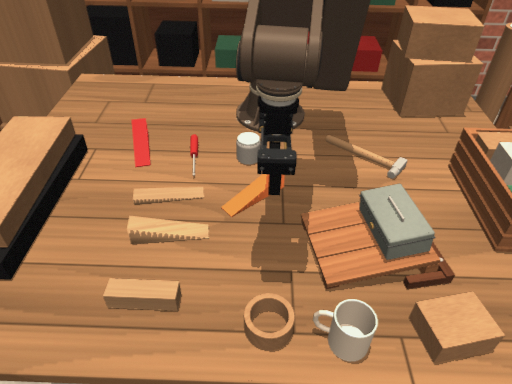

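View pics/side.png

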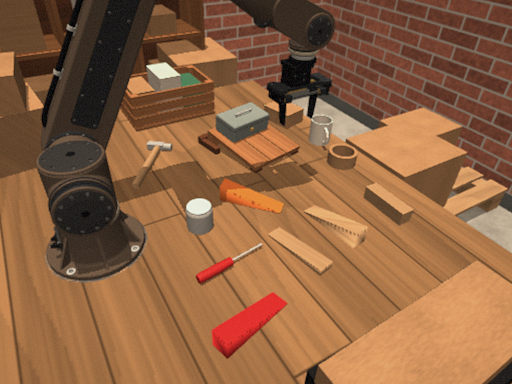

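Candidates for the tall wedge: scene (168,229), scene (168,195), orange (253,195), red (141,142) and the plain block (143,295). The two pine pieces need a close look.

```bash
python3 - <<'E'
from h import *
a=cv2.imread('pics/scene.png')[175:255,115:225];b=cv2.imread('pics/side.png')[190:280,255:385]
a=cv2.resize(a,(780,290*780//800),interpolation=cv2.INTER_CUBIC) if 0 else cv2.resize(a,None,fx=4,fy=4,interpolation=cv2.INTER_CUBIC)
b=cv2.resize(b,None,fx=2.5,fy=2.5,interpolation=cv2.INTER_CUBIC)
o=np.zeros((600,800,3),np.uint8);o[:320,:440]=a;o[330:330+225,:325]=b
d=cv2.imread('pics/scene.png')[180:290,295:460];o[320:540,340:670]=cv2.resize(d,None,fx=2,fy=2)
cv2.imwrite('pics/crop.png',o)
E
```

```text
(no output)
```

View pics/crop.png

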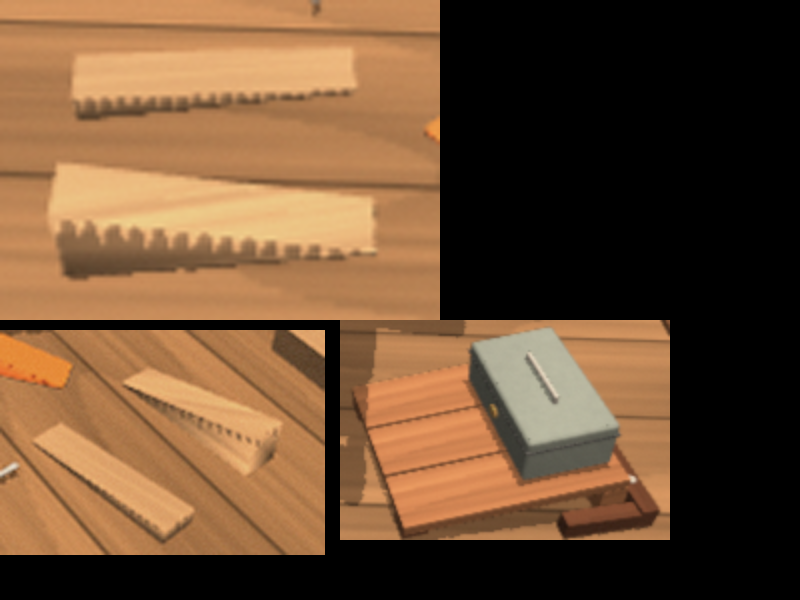

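The tall wedge is at scene (168,229), with its heel on the left at 130 and the thin end on the right at 208. The slim one is at (168,195). The stand's low edge runs from about (301,215) to (326,285).

```bash
python3 - <<'E'
from h import *
import pickle
a,b,c=pickle.load(open('c.pkl','rb'))
P=dict(heel_top_far=(130,216.2,54),heel_top_near=(130.3,231,54),heel_bot_near=(132,244.2,0),thin_near_bot=(208.2,238.5,0),thin_far_top=(208.2,224.2,4),
 low_far=(302,214,28),low_near=(327,285,28))
for k,(u,v,z) in P.items(): print(k,ray(a,u,v,z))
# red-brown deck mask
h=cv2.cvtColor(a['frame'],cv2.COLOR_RGB2HSV);
for p in[(330,230),(360,270),(280,300),(165,222)]: print(p,h[p[1],p[0]])
d=cv2.cvtColor(b['frame'],cv2.COLOR_RGB2BGR)[90:185,190:320]
cv2.imwrite('pics/sd.png',cv2.resize(d,None,fx=5,fy=5,interpolation=cv2.INTER_CUBIC))
E
```

```text
heel_top_far [ 593.5 -344.4   54. ]
heel_top_near [ 641.9 -330.7   54. ]
heel_bot_near [ 636.  -338.2   -0. ]
thin_near_bot [ 609.5 -154.2    0. ]
thin_far_top [ 564.4 -159.3    4. ]
low_far [540.8  81.1  28. ]
low_near [756.3 122.4  28. ]
(330, 230) [ 12 152 166]
(360, 270) [ 11 155 211]
(280, 300) [ 14 131 226]
(165, 222) [ 17 117 236]
```

View pics/sd.png

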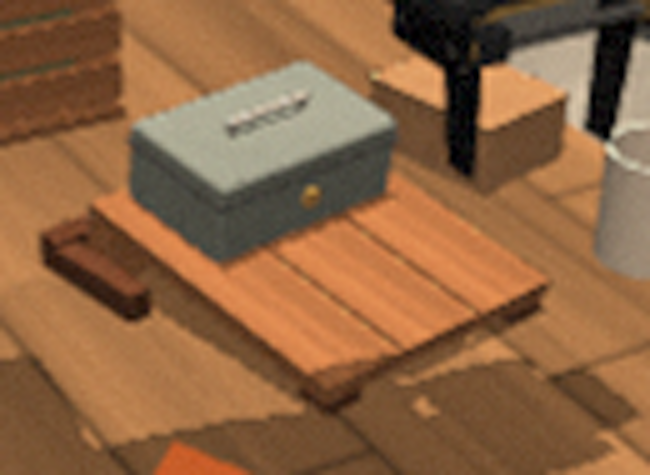

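```bash
python3 - <<'E'
from h import *
import pickle
a,b,c=pickle.load(open('c.pkl','rb'))
print('low edge side view',ray(b,300,147,28),ray(b,251,164.4,28))
for n,u,v,z in[('slim',134.5,204.5,0),('slim',203.7,198,0),('orange',232,214,0),('orange',284,186,20),('orange',222,208,4)]:print(n,ray(a,u,v,z))
E
python3 -m pendant '[{"tx":-0.06,"ty":-0.002},{"tx":-0.06,"ty":-0.002},{"tx":-0.06,"ty":-0.002},{"tx":-0.06,"ty":-0.002},{"tx":-0.06,"ty":-0.002}]' -0.5
python3 -m pendant '[{"tx":-0.021,"turn":-5},{"turn":-4.6},{"tz":0.02},{},{}]'
python3 - <<'E'
from h import *
import pickle
c=cap('wrist','w1.png');pickle.dump(c,open('w1.pkl','wb'))
E
```

```text
low edge side view [749.1 113.3  28. ] [535.5  99.5  28. ]
slim [ 495.9 -368.4    0. ]
slim [ 461.4 -184.3    0. ]
orange [ 520.6 -101.3   -0. ]
orange [423.3  38.2  20. ]
orange [ 503.1 -129.4    4. ]$[0]: bad value
$[0]: bad value
```

View pics/w1.png

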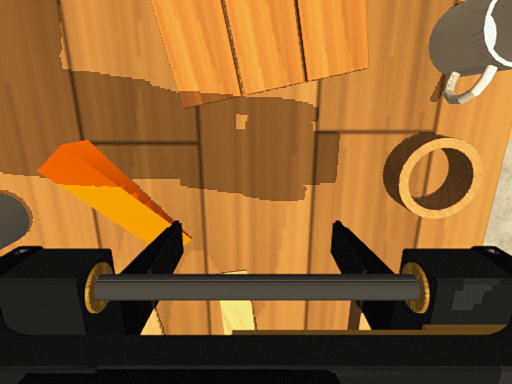

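The arm did not move. This wrist view from the start pose shows the stand's low edge from (183,107) to (368,68), and the tall wedge's thin end at (235,271).

```bash
python3 - <<'E'
from h import *
import pickle
c=pickle.load(open('w1.pkl','rb'))
print(ray(c,183,107,28),ray(c,368,68,28),'thin',ray(c,221,273,4),ray(c,247,270,4))
E
python3 -m pendant '[{"tx":-0.06,"ty":-0.002,"tz":0,"turn":0},{"tx":-0.06,"ty":-0.002,"tz":0,"turn":0},{"tx":-0.06,"ty":-0.002,"tz":0,"turn":0},{"tx":-0.06,"ty":-0.002,"tz":0,"turn":0},{"tx":-0.06,"ty":-0.002,"tz":0,"turn":0}]' -0.5
```

```text
[538.9  80.   28. ] [751.6 122.3  28. ] thin [ 572.4 -156.3    4. ] [ 611.  -151.3    4. ]
time_s: 0.82
position: [614.7, -301.9, 214.5]
orientation: [[-0.0, 1.0, -0.0], [1.0, 0.0, 0.0], [0.0, -0.0, -1.0]]
contact_force: [0.8, -0.7, 0.1]
opening: 71.3
gripper_force: 0.0
```

```bash

python3 -m pendant '[{"tx":-0.021,"ty":0,"tz":0,"turn":-5},{"tx":0,"ty":0,"tz":0.03,"turn":-4.6},{"tx":0,"ty":0,"tz":0.03,"turn":0},{"tx":0,"ty":0,"tz":0,"turn":0},{"tx":0,"ty":0,"tz":0,"turn":0}]'
python3 - <<'E'
from h import *
import pickle
c=cap('wrist','w2.png');pickle.dump(c,open('w2.pkl','wb'))
E
```

```text
time_s: 1.45
position: [615.5, -321.1, 155.8]
orientation: [[-0.167, 0.986, 0.001], [0.986, 0.167, -0.001], [-0.001, 0.001, -1.0]]
contact_force: [-0.2, 0.6, -0.0]
opening: 71.3
gripper_force: 0.0
```

View pics/w2.png

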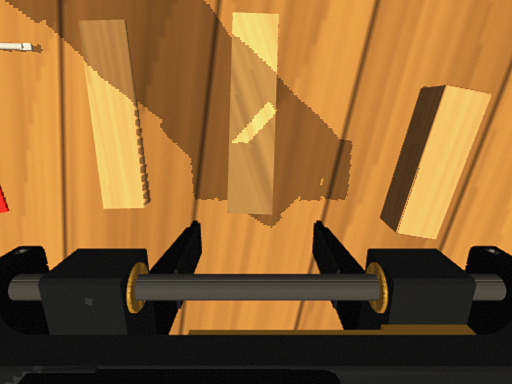

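The wedge is between the fingers' lines, with its thin end at (232–280,12) and its heel at (227–273,213).

```bash
python3 - <<'E'
from h import *
import pickle
c=pickle.load(open('w2.pkl','rb'))
t=[ray(c,232,13,4),ray(c,279,13,4)];h=[ray(c,228,211,54),ray(c,272,214,54)]
print(t,h,ray(c,103,208,20),ray(c,80,22,4))
T=np.mean(t,0);H=np.mean(h,0);d=T-H;print(T,H,np.linalg.norm(d[:2]),np.degrees(np.arctan2(d[1],d[0])))
print('K',c['R'],c['t'])
E
```

```text
[array([ 564.7, -159.8,    4. ]), array([ 609.8, -152.2,    4. ])] [array([ 591.3, -344.7,   54. ]), array([ 635. , -340.6,   54. ])] [ 452.4 -377.1   20. ] [ 418.7 -192.4    4. ]
[ 587.25 -156.      4.  ] [ 613.15 -342.65   54.  ] 188.43840505586962 97.90005186584067
K [[ 0.9860321   0.1665469   0.00168102]
 [ 0.15922093 -0.94552513  0.28395584]
 [ 0.04888142 -0.27972192 -0.95883589]] [-554.19477497 -417.13629342  214.78905436]
```

```bash

python3 -m pendant '[{"tx":-0.001,"ty":-0.005,"tz":0.04,"turn":1.3},{"tx":0,"ty":0,"tz":0.045,"turn":0},{"tx":0,"ty":0,"tz":0.04,"turn":0},{"tx":0,"ty":0,"tz":0.022,"turn":0},{"tx":0,"ty":0,"tz":0,"turn":0}]'
python3 -m pendant '[{"tx":0,"ty":0,"tz":0,"turn":0},{"tx":0,"ty":0,"tz":0,"turn":0},{"tx":0,"ty":0,"tz":0,"turn":0},{"tx":0,"ty":0,"tz":0,"turn":0},{"tx":0,"ty":0,"tz":0,"turn":0}]' 1 50
```

```text
time_s: 2.12
position: [610.3, -322.7, 7.3]
orientation: [[-0.144, 0.99, -0.001], [0.99, 0.144, 0.001], [0.001, -0.001, -1.0]]
contact_force: [0.4, 0.2, 1.8]
opening: 71.3
gripper_force: 0.0
time_s: 2.75
position: [610.6, -323.0, 8.6]
orientation: [[-0.144, 0.99, 0.001], [0.99, 0.144, -0.001], [-0.001, 0.001, -1.0]]
contact_force: [-1.2, 0.0, 6.7]
opening: 45.0
gripper_force: 50.0
```

```bash

python3 -m pendant '[{"tx":0,"ty":0,"tz":-0.015,"turn":0},{"tx":0.04,"ty":0.02,"tz":0,"turn":0},{"tx":0.045,"ty":0.022,"tz":0,"turn":0},{"tx":0.045,"ty":0.022,"tz":0,"turn":0},{"tx":0.045,"ty":0.022,"tz":0,"turn":0}]'
python3 -m pendant '[{"tx":0.04,"ty":0.021,"tz":0,"turn":-2.7},{"tx":0,"ty":0,"tz":0,"turn":0},{"tx":0,"ty":0,"tz":0,"turn":0},{"tx":0,"ty":0,"tz":0,"turn":0}]'
python3 - <<'E'
from h import *
import pickle
c=cap('wrist','w3.png');pickle.dump(c,open('w3.pkl','wb'))
E
```

```text
time_s: 3.38
position: [670.6, -135.8, 23.6]
orientation: [[-0.144, 0.99, 0.001], [0.99, 0.144, -0.0], [-0.0, 0.001, -1.0]]
contact_force: [0.6, 0.7, -1.4]
opening: 45.0
gripper_force: 50.0
time_s: 3.88
position: [684.9, -95.8, 22.9]
orientation: [[-0.189, 0.982, 0.0], [0.982, 0.189, -0.0], [-0.0, 0.0, -1.0]]
contact_force: [0.0, -0.2, -1.3]
opening: 44.7
gripper_force: 50.0
```

View pics/w3.png

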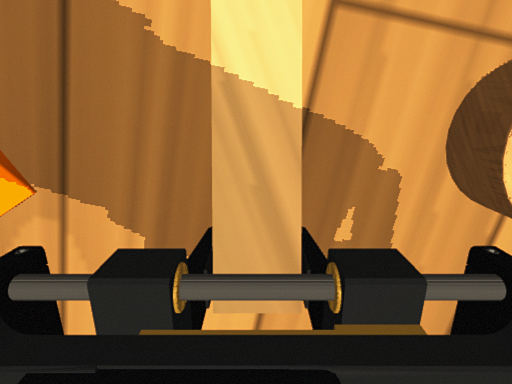

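The wedge is held straight in the gripper (edges vertical at columns 211 and 301). Next I lower it and check from the scene camera.

```bash

python3 -m pendant '[{"tx":0,"ty":0,"tz":0.01,"turn":0},{"tx":0,"ty":0,"tz":0.0045,"turn":0},{"tx":0,"ty":0,"tz":0,"turn":0},{"tx":0,"ty":0,"tz":0,"turn":0}]'
python3 - <<'E'
from h import *
import pickle
c=cap('scene');pickle.dump(c,open('s3.pkl','wb'))
d=cv2.cvtColor(c['frame'],cv2.COLOR_RGB2BGR)[150:310,200:400];s=cap('side');e=cv2.cvtColor(s['frame'],cv2.COLOR_RGB2BGR)[90:240,190:390]
o=np.hstack([cv2.resize(d,(400,320)),cv2.resize(e,(400,300)) if 0 else cv2.resize(cv2.copyMakeBorder(e,0,10,0,0,0),(400,320))])
cv2.imwrite('pics/s3.png',o)
E
```

```text
time_s: 4.42
position: [684.6, -95.1, 8.6]
orientation: [[-0.19, 0.982, -0.001], [0.982, 0.19, -0.0], [-0.0, -0.001, -1.0]]
contact_force: [-4.9, -1.8, 9.1]
opening: 44.8
gripper_force: 50.0
```

View pics/s3.png

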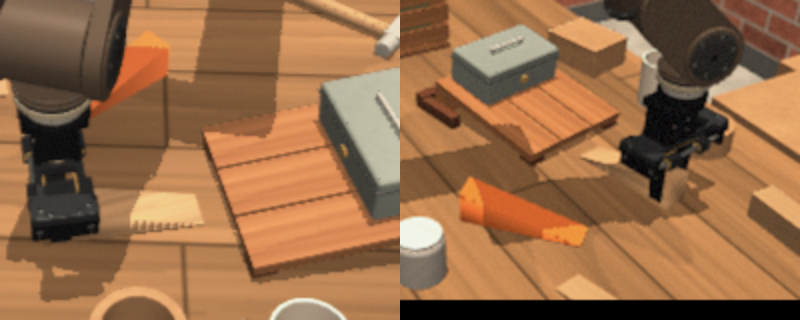

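The thin end, scene px (300,246–262), sits just short of the middle of the low edge and square to it. Now pushing.

```bash

python3 -m pendant '[{"tx":0.01,"ty":0,"tz":-0.0007,"turn":0},{"tx":0.012,"ty":0,"tz":0,"turn":0},{"tx":0.013,"ty":0,"tz":0,"turn":0},{"tx":0.012,"ty":0,"tz":0,"turn":0},{"tx":0.013,"ty":0,"tz":0,"turn":0}]'
python3 -m pendant '[{"tx":0.012,"ty":0,"tz":0,"turn":0},{"tx":0.013,"ty":0,"tz":0,"turn":0},{"tx":0.012,"ty":0,"tz":0,"turn":0},{"tx":0.013,"ty":0,"tz":0,"turn":0},{"tx":0,"ty":0,"tz":0,"turn":0}]'
```

```text
time_s: 5.15
position: [673.4, -34.6, 8.7]
orientation: [[-0.191, 0.982, -0.0], [0.982, 0.191, 0.0], [0.0, -0.0, -1.0]]
contact_force: [0.4, -0.7, -0.9]
opening: 44.8
gripper_force: 50.0
time_s: 5.78
position: [663.8, 14.7, 8.8]
orientation: [[-0.192, 0.981, -0.0], [0.981, 0.192, 0.0], [0.0, -0.0, -1.0]]
contact_force: [0.2, -0.1, -3.0]
opening: 44.8
gripper_force: 50.0
```

```bash

python3 -m pendant '[{"tx":0.01,"ty":0,"tz":0,"turn":0},{"tx":0.01,"ty":0,"tz":0,"turn":0},{"tx":0.01,"ty":0,"tz":0,"turn":0},{"tx":0.01,"ty":0,"tz":0,"turn":0},{"tx":0.007,"ty":0,"tz":0,"turn":0}]'
python3 -m pendant '[{"tx":0.005,"ty":0,"tz":0,"turn":0},{"tx":0.003,"ty":0,"tz":0,"turn":0},{"tx":0,"ty":0,"tz":0,"turn":0},{"tx":0,"ty":0,"tz":0,"turn":0}]'
python3 - <<'E'
from h import *
c=cap('scene');s=cap('side');w=cap('wrist')
import pickle;pickle.dump([c,s,w],open('s4.pkl','wb'))
d=cv2.cvtColor(c['frame'],cv2.COLOR_RGB2BGR)[150:310,260:460];e=cv2.cvtColor(s['frame'],cv2.COLOR_RGB2BGR)[80:240,190:390]
o=np.hstack([cv2.resize(d,(400,320)),cv2.resize(e,(400,320))]);w=cv2.cvtColor(w['frame'],cv2.COLOR_RGB2BGR)
o=np.vstack([o,np.zeros((280,800,3),np.uint8)]);o[320:,:373]=cv2.resize(w,(373,280))
cv2.imwrite('pics/s4.png',o)
E
```

```text
time_s: 6.4
position: [655.0, 60.3, 8.9]
orientation: [[-0.191, 0.982, 0.0], [0.982, 0.191, 0.0], [0.0, 0.0, -1.0]]
contact_force: [0.4, -2.6, -3.9]
opening: 45.1
gripper_force: 50.0
time_s: 6.9
position: [653.6, 67.4, 8.8]
orientation: [[-0.191, 0.982, -0.0], [0.982, 0.191, 0.0], [0.0, -0.0, -1.0]]
contact_force: [0.8, 0.3, -3.0]
opening: 44.7
gripper_force: 50.0
```

View pics/s4.png

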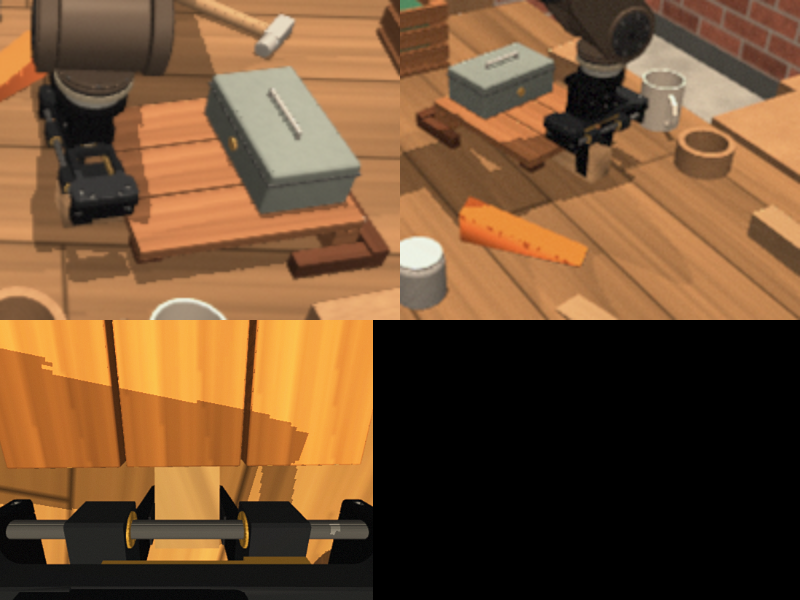

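The stand is raised. The wedge is centred and square, with the low edge at wrist row 200. Checking how deep the wedge is in.

```bash
python3 - <<'E'
from h import *
import pickle
c,s,w=pickle.load(open('s4.pkl','rb'))
T=np.array([653.6,67.4,0]);x=np.array([-.191,.982,0]);y=np.array([.982,.191,0])
g=cv2.cvtColor(w['frame'],cv2.COLOR_RGB2GRAY).astype(float)
for col in(170,260,400):
    r=150+np.argmax(abs(np.diff(g[150:250,col])));print(col,r,[(z,((ray(w,col,r,z)-T)@x).round(1),((ray(w,col,r,z)-T)@y).round(1)) for z in(48,56)])
print('right corner',[((ray(w,494,198,z)-T)@y).round(1) for z in(48,56)])
E
```

```text
170 247 [(48, np.float64(13.5), np.float64(-42.4)), (56, np.float64(17.5), np.float64(-39.8))]
260 200 [(48, np.float64(37.8), np.float64(2.1)), (56, np.float64(40.4), np.float64(1.9))]
400 195 [(48, np.float64(40.2), np.float64(67.7)), (56, np.float64(42.7), np.float64(63.6))]
right corner [np.float64(112.2), np.float64(105.4)]
```

```bash

python3 -m pendant '[{"tx":0.003,"ty":0,"tz":0,"turn":0},{"tx":0.003,"ty":0,"tz":0.0005,"turn":0},{"tx":0,"ty":0,"tz":0,"turn":0},{"tx":0,"ty":0,"tz":0,"turn":0}]'
python3 -m pendant '[{"tx":0,"ty":0,"tz":0,"turn":0},{"tx":0,"ty":0,"tz":0,"turn":0},{"tx":0,"ty":0,"tz":0,"turn":0},{"tx":0,"ty":0,"tz":0,"turn":0}]' -0.4
python3 -m pendant '[{"tx":0,"ty":0,"tz":-0.01,"turn":0},{"tx":0,"ty":0,"tz":-0.03,"turn":0},{"tx":0,"ty":0,"tz":-0.05,"turn":0},{"tx":0,"ty":0,"tz":-0.05,"turn":0},{"tx":-0.03,"ty":0,"tz":-0.04,"turn":0}]'
python3 -m pendant '[{"tx":-0.05,"ty":0,"tz":0,"turn":0},{"tx":-0.04,"ty":0,"tz":0,"turn":0},{"tx":0,"ty":0,"tz":0,"turn":0},{"tx":0,"ty":0,"tz":0,"turn":0}]'
python3 - <<'E'
from h import *
c=cap('scene');s=cap('side');w=cap('wrist')
import pickle;pickle.dump([c,s,w],open('s5.pkl','wb'))
d=cv2.cvtColor(c['frame'],cv2.COLOR_RGB2BGR)[150:310,260:460];e=cv2.cvtColor(s['frame'],cv2.COLOR_RGB2BGR)[80:240,190:390]
o=np.hstack([cv2.resize(d,(400,320)),cv2.resize(e,(400,320))]);w=cv2.cvtColor(w['frame'],cv2.COLOR_RGB2BGR)
o=np.vstack([o,np.zeros((280,800,3),np.uint8)]);o[320:,:373]=cv2.resize(w,(373,280))
cv2.imwrite('pics/s5.png',o)
E
```

```text
time_s: 7.55
position: [652.7, 73.4, 8.6]
orientation: [[-0.191, 0.982, 0.001], [0.982, 0.191, 0.0], [0.0, 0.001, -1.0]]
contact_force: [0.2, -0.7, 0.2]
opening: 44.9
gripper_force: 50.0
time_s: 8.05
position: [652.5, 73.3, 8.4]
orientation: [[-0.191, 0.982, 0.0], [0.982, 0.191, 0.0], [0.0, 0.0, -1.0]]
contact_force: [1.0, 0.1, 0.6]
opening: 66.3
gripper_force: 0.0
time_s: 8.68
position: [658.2, 44.9, 191.5]
orientation: [[-0.193, 0.981, 0.002], [0.981, 0.193, 0.0], [-0.0, 0.002, -1.0]]
contact_force: [0.5, -0.3, -0.6]
opening: 66.6
gripper_force: 0.0
time_s: 9.18
position: [675.2, -44.1, 188.7]
orientation: [[-0.191, 0.982, 0.0], [0.982, 0.191, 0.0], [0.0, 0.0, -1.0]]
contact_force: [0.2, -0.1, 0.2]
opening: 66.1
gripper_force: 0.0
```

View pics/s5.png

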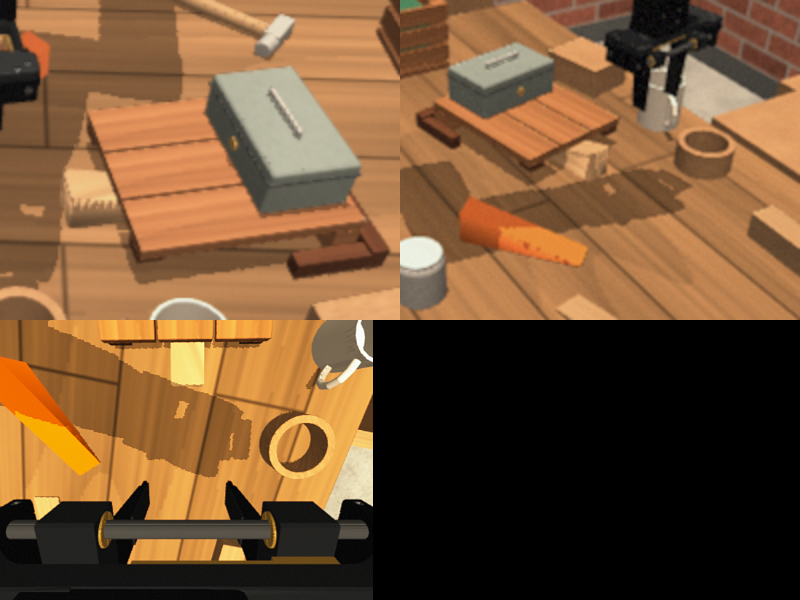

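The wedge stays in place under the middle of the edge and the deck looks level. One numeric check before handing in.

```bash
python3 - <<'E'
from h import *
import pickle
c,s,w=pickle.load(open('s5.pkl','rb'))
k=512/373
x=np.array([-.191,.982,0]);M=np.array([647,101.5,0])
for z in(48,52,56):
    L=ray(c,260+89/2,150+109/2,z);N=ray(c,260+134/2,150+246/2,z);print(z,L,N,np.linalg.norm(L-N),'mid',(L+N)/2)
e=ray(w,187*k,342/1*k-320*k,56);h=ray(w,187*k,(384-320)*k,0);h2=ray(w,187*k,(384-320)*k,54)
print('protrusion',(e-h2)@x,(e-h)@x)
E
```

```text
48 [526.2  86.6  48. ] [739.7 121.5  48. ] 216.33367745221733 mid [632.95 104.05  48.  ]
52 [530.4  85.9  52. ] [742.8 120.7  52. ] 215.23196788581382 mid [636.6 103.3  52. ]
56 [534.7  85.3  56. ] [745.8 119.8  56. ] 213.90058438442838 mid [640.25 102.55  56.  ]
protrusion 50.46170000000001 47.32200000000001
```

Measured, about 50 mm of the wedge sticks out against the nominal 53 mm, so the deck is within a degree of level.

```bash
python3 -c "
from workcell import ctrl
print(ctrl.sign_off())"
```

```text
the job is handed in; nothing more can be done
None
```

The tall wedge is under the middle of the sagging edge, square and lying flat; the deck measures as near level, the arm is clear, and the job was handed in after about 9 s of the 45 s (no verdict came back).

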